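# Caliper a turned furniture foot

### The job

Measure the dark turned foot across the collar it stands on: lift the caliper out of its case, lay it flat on the table with the foot's collar between the open jaws, and let go of it. Then grip it again by the slider and gently slide the moving jaw shut until both jaws press on the collar. Leave the caliper lying there closed on the collar so that I can read it, with the foot still standing on its spot and everything else on the table left alone.

Things in the scene. Friction and masses are not known exactly. Their poses are not given: they have to be found in the camera images.
- caliper: Loose steel caliper, 208 x 114 mm, about 0.5 kg, flat on its back, z up; in its case at the start, jaws 72 to 84 mm open. Origin: underside, beam's centreline, level with the fixed jaw's measuring face. x runs along the beam from fixed jaw to slider; both long jaws point to -y. Beam 18 mm wide (y -9 to 9), 10 mm thick, x -12 to 188. Mass centre near x = 60, y = -10 mm when open.
- fixed_jaw: Fixed jaw, rigid on the caliper, same origin and axes. Flat measuring face at x = 0, looking to +x. 10 mm thick (z 0 to 10), from the beam to its tip at y = -85 mm; 20 mm wide as far as y = -46, then 10 mm. A short blade stands out on the other side (y 9 to 29, x -8 to 0).
- moving_jaw: Moving jaw, rigid on the slider, axes as the caliper's. Origin on its measuring face (x = 0, looking to -x), on the beam's centreline, level with the caliper's underside. The fixed jaw mirrored: tip at y = -85 mm, x 0 to 20 as far as y = -46, then x 0 to 10; blade y 9 to 29, x 0 to 8. Underside 1 mm clear of the table when the caliper lies on it.
- slider (a joint): Opening between the two measuring faces, in m: 0 shut, up to 0.095 open. The slider runs with about 0.8 N of friction and stays where it is left. Only its weight holds the caliper on the table: once the jaws are shut on the collar, a push of about 4 to 8 N on the slider makes caliper and foot slide along together.
- slider_grip (a point): Middle of the slider's black housing: 36 mm wide across the beam (grip it there, along y), 59 mm long (39 mm from this point towards the jaw, 20 mm away from it), 7.5 mm above and below this point. It lies 42 mm along +x from the moving jaw's measuring face, 8.5 mm above the caliper's underside. Axes as the caliper's.
- beam_grip (a point): Middle of the bare beam between the jaws, at caliper x = 46, y = 0 mm, 5 mm above the underside; axes as the caliper's. Here the beam can be pinched across its 18 mm width: the case has an open finger well on both sides.
- case: Fixed fitted case, black with grey insert, open, 244 x 163 x 20 mm; its lid lies flat beside it on the jaws' side, as large, 16 mm high. Origin on the table under the caliper's origin at the start, same axes. Recess floor 4 mm above the table; insert 20 mm high, flush with the slider's top. Fingers get in only at the finger well: x 12 to 60, y -66 to 58 mm, with the beam across its middle.
- dark_foot: Loose turned foot of dark wood, 62 mm tall, about 90 g, standing on its collar: a plain cylinder 46 mm in diameter and 18 mm high, above it a waist and a bun up to 47 mm in diameter. Origin: centre of the underside; z up.
- dark_foot_collar (a point): Centre of the dark foot's collar, on its axis, 6 mm above its underside.
- pale_foot_a: Loose turned foot of pale wood, same shape as the dark one, standing nearby. Not to be moved. Origin: centre of the underside.
- pale_foot_b: Second pale foot, same as the first. Not to be moved.
- glue: White glue bottle, 56 mm in diameter, 150 mm tall, standing at the left of the robot. Not to be moved. Origin: centre of the underside.
- wax_jar: Amber jar with brass lid, 72 mm in diameter, 60 mm tall, beyond the feet. Not to be moved. Origin: centre of the underside.
- cork_block: Cork sanding block, 110 x 65 x 32 mm, lying crosswise in front of the robot. Not to be moved. Origin: centre of the underside, x along its length.
- screwdriver: Screwdriver, about 200 mm long, lying crosswise on the near side, in front of the robot. Not to be moved.
- mallet: Mallet with a pale handle and a rubber head, about 260 mm long, lying at the right. Not to be moved.
Things that resemble listed ones, but are neither listed nor needed, are in the scene too. What is shaped like the dark_foot but blue or turquoise is not meant.

How it is judged:
On the way, in this order (a step that is already met when the one before it is completed fails the run):
1. the caliper lies flat on the table, let go, with the dark foot's collar between its open jaws (height (world z) of caliper below 0.003 m and angle between caliper's own z axis and vertical below 0.05 rad and value of joint slider above 0.05 m and x of dark_foot_collar in the frame of fixed_jaw above 0.021 m and x of dark_foot_collar in the frame of moving_jaw below -0.021 m and y of dark_foot_collar in the frame of caliper between -0.08 and -0.02 m and contact force between the fingers and caliper below 0.1 N), for 0.1 s.
2. both jaws press on the collar of the dark foot while the fingers grip the caliper (contact force between each of fixed_jaw, moving_jaw and dark_foot above 0.5 N and contact force between the fingers and caliper above 10 N), for 0.2 s.
At the end, for the whole second after the job is handed in: Caliper at rest, flat on the table (within 3 mm, 0.05 rad), shut on the dark foot's collar: opening 46 mm and collar centre 23 mm from the fixed jaw's face, both within 1.5 mm, and 20 to 80 mm from the beam's centreline. Foot at rest, upright within 0.05 rad, under 40 mm from its start (value of joint slider between 0.0445 and 0.0475 m and height (world z) of caliper below 0.003 m and angle between each of caliper, dark_foot's own z axis and vertical below 0.05 rad and x of dark_foot_collar in the frame of fixed_jaw between 0.0215 and 0.0245 m and y of dark_foot_collar in the frame of caliper between -0.08 and -0.02 m and distance of dark_foot from where it was at the start of the episode below 0.04 m and linear speed of each of caliper, dark_foot below 0.01 m/s); the robot touches nothing.
It fails at once if a jaw squeezes the dark foot with more than 25 N (contact force between any of fixed_jaw, moving_jaw and dark_foot above 25 N).
It fails at once if the dark foot is tipped by more than 0.35 rad or shoved more than 60 mm (angle between dark_foot's own z axis and vertical above 0.35 rad or distance of dark_foot from where it was at the start of the episode above 0.06 m).
It fails at once if another thing on the table is moved by more than 20 mm (distance of any of pale_foot_a, pale_foot_b, glue, wax_jar, cork_block, screwdriver, mallet from where it was at the start of the episode above 0.02 m).
It also fails if it takes over 48 s, if anything falls off the work surface, if the arm or the gripper's body presses on something with over 40 N, if the wrist force passes 120 N, or if a joint passes its speed limit or range.

### The arm

A 6-joint arm with a two-finger parallel gripper is mounted at the origin on the work surface. World frame = base frame: x ahead of the robot, y to its left, z up, the work surface at z = 0. Lengths are in m, angles in rad, forces in N, time in s.
With the tool pointing down it reaches from about 0.325 to 1 m from the base axis. Payload 5.1 kg.
Tool frame: the origin (TCP) lies midway between the tips of the shut fingers; the grasp point (between the pads) lies 19 mm behind it (manip.hold_point_z is the distance from the TCP to the grasp point, in m); z points along the fingers, y is the line along which they close (so a half turn about z gives the same grasp; the last joint's range is limited). The gripper opens to 85 mm and grips with 20 to 120 N. Pads are 22 mm wide; open, the fingers measure 114 mm over their backs; the gripper's body (76 mm by 85 mm) begins 54 mm behind the grasp point. The pads swing forward as they close: fully open they stand 13 mm farther back than shut.
Start: joints at [-1.423, 0.124, 1.65, -0, 1.367, -0.083], TCP at [0.149, -0.633, 0.231] pointing down, gripper open.
Joint ranges: [-2.61, 2.61], [-1.02, 2.33], [0.03, 2.71], [-1.35, 4.49], [0.32, 2.68], [-2.91, 2.91]. Speed limits (rad/s): [2.57, 2.57, 3.14, 3.14, 3.14, 3.14].

### API

Orientations are given as a 3x3 rotation matrix whose columns are the frame's x, y, z axes.
In Python, from rig import manip, camera, job, models gives the robot as it stands.
- The arm moves only by the shell command python3 -m handwheel 'ROWS' [FORCE]. ROWS is JSON, a list of rows, each an object with "hand": the opening, from -1 (shut) to 1 (fully open); "delta_pos": the shift along the tool's x, y, z in units of 30 mm (1.0 is 30 mm), a list of three; "spin": the turn about the tool's z in units of 6 degrees (1.0 is 6 degrees). A call has 1 to 10 rows; each row shifts and turns the commanded pose from where the row before left it, along the tool's axes as they then stand; what a row does not reach is not made up. A row lasts 1/10 s, in which the tool goes at most 50 mm and 8.59 degrees, less where a joint would pass 70% of its speed; a pose out of reach is approached as far as the arm can. A call is refused whole if a number of a shift passes 1 or a number of a turn 1, either way. A call with a gripper value outside its range is refused whole. The fingers move at their own pace and stop on an object; FORCE is the grip in N (left out, the last holds). Time passes only in rows, so rows that do not move let the fingers close. It gives the time, the measured TCP pose, the force, the opening and the grip force at its end, in the units of the state.
- manip.state(): the state, without advancing time (a new reading comes with each control period).
- camera(name): name is "scene" or "top" or "wrist"; returns a dict with "image" (384x512x3 uint8, blue, green, red), "fov_y" (degrees; the focal length in pixels is half the picture's height over the tangent of half this angle, whatever the lens; pixels are square), "cx", "cy" (the principal point, pixels), "extrinsics" (4x4, takes a point from camera to world coordinates). Camera axes: x right, y up, looking along -z (the intrinsics and any distortion apply to the point x, -y, -z); pixel columns grow to the right and rows downward; lengths in m; the calibration is good to about 2 mm. A picture is of the moment at which its call begins. There is no depth.
- job.job_done(): hands the job in; it is judged then, once.
Trained networks look in the newest picture that a camera, given by its name, has taken for a name from the list of things; names that differ only in an ending like _2 or _b are one class to them, and where a whole thing is asked for, a point or a joint stands for the part that bears it (a point fixed in the world has none). Each returns a list of dicts, best first, with "score" (0 to 1); they miss things now and then, are a little off and sometimes report something else, mostly with a low value. They report only what shows in the picture. A call takes as long as a camera call. They do not tell look-alikes from the thing itself.
- models.recognise(camera, query): "position" ([x, y, z] in m, in the coordinates of the camera as it stood for that picture, good to about 4 mm: the middle of the surface that is visible of it).
- models.pinpoint(camera, query): "position" ([x, y, z] in m, in the coordinates of the camera as it stood for that picture, good to about 4 mm: a listed point, or the origin of a listed thing).
The state is a dict: "time": time; "qpos": joint angles; "joint_vel": joint speeds; "tau": joint torques, N m; "tcp_pos": TCP position; "tcp_rot": TCP orientation; "contact_force": force on the tool from outside, world axes, zero at the start; "torque": the same for the moment, N m; "opening": finger opening in m; "gripper_force": force on a finger pad.
Only numpy, scipy, OpenCV 4.12 (cv2) and the standard library are available. Lean on these libraries where they do the work, as an engineer would, in place of code of your own. Each camera call takes 0.05 s, during which the arm holds its last target. There are 200 camera calls.

## Working session

There is one attempt and no reset: what is moved stays moved. The work goes in short steps, Python scripts to look and compute and a shell command to move; the robot and the scene stay as the last step left them, time stands still between calls to the robot, and variables do not carry over. Pictures are saved under pics/ and viewed, at most 14 in all, crops included, and the job is handed in when it is done.

```bash
ls; mkdir -p pics
cat > h.py <<'E'
import numpy as np, cv2
from rig import manip, camera, job, models
def w(c,p): return (c["extrinsics"]@np.r_[p,1])[:3]
def pix2world(c,u,v,z):
    f=c["image"].shape[0]/2/np.tan(np.radians(c["fov_y"])/2)
    E=c["extrinsics"]; d=E[:3,:3]@np.array([(u-c["cx"])/f,-(v-c["cy"])/f,-1]); o=E[:3,3]
    return o+d*(z-o[2])/d[2]
def world2pix(c,p):
    f=c["image"].shape[0]/2/np.tan(np.radians(c["fov_y"])/2)
    q=np.linalg.inv(c["extrinsics"])@np.r_[p,1]
    return c["cx"]-f*q[0]/q[2], c["cy"]+f*q[1]/q[2]
E
python3 - <<'E'
from h import *
np.set_printoptions(precision=3,suppress=True)
a=camera("top")
print(a["fov_y"],a["cx"],a["cy"],a["extrinsics"],manip.hold_point_z)
for q in ["caliper","beam_grip","slider_grip","moving_jaw","dark_foot","dark_foot_collar","pale_foot_a","case","wax_jar","glue","cork_block"]:
    for r in models.pinpoint("top",q): print(q,round(r["score"],2),w(a,r["position"]),np.round(world2pix(a,w(a,r["position"]))))
b=camera("scene")
for q in ["caliper","beam_grip","slider_grip","moving_jaw","dark_foot"]:
    for r in models.pinpoint("scene",q): print("S",q,round(r["score"],2),w(b,r["position"]),np.round(world2pix(b,w(b,r["position"]))))
cv2.imwrite("pics/a.png",np.vstack([a["image"]])); cv2.imwrite("pics/b.png",b["image"])
s=manip.state();print(s["tcp_pos"],s["tcp_rot"],s["opening"],s["time"])
E
```

```text
pics
55.981858247744135 261.7850052559265 192.1021475391927 [[ 0.025  0.997 -0.069  0.451]
 [-1.     0.024 -0.015  0.003]
 [-0.013  0.069  0.998  1.477]
 [ 0.     0.     0.     1.   ]] 0.0187
caliper 0.75 [ 0.49  -0.309  0.008] [344. 209.]
beam_grip 0.85 [ 0.496 -0.263  0.009] [332. 207.]
slider_grip 0.72 [ 0.505 -0.184  0.013] [313. 205.]
moving_jaw 0.41 [ 0.499 -0.234  0.004] [325. 207.]
moving_jaw 0.29 [ 0.505 -0.187  0.014] [314. 205.]
dark_foot 0.72 [0.657 0.496 0.002] [148. 164.]
dark_foot 0.43 [ 0.586  0.377 -0.003] [177. 182.]
dark_foot_collar 0.68 [0.66  0.495 0.006] [148. 163.]
dark_foot_collar 0.44 [0.68  0.412 0.005] [169. 159.]
pale_foot_a 0.57 [ 0.61   0.216 -0.004] [216. 177.]
pale_foot_a 0.53 [ 0.603  0.072 -0.004] [251. 180.]
case 0.94 [ 0.487 -0.312 -0.001] [344. 210.]
wax_jar 0.83 [ 0.723  0.057 -0.003] [255. 151.]
glue 0.63 [ 0.383  0.52  -0.003] [140. 230.]
cork_block 0.7 [ 0.585  0.376 -0.002] [177. 182.]
cork_block 0.6 [0.385 0.017 0.001] [263. 233.]
S caliper 0.57 [ 0.492 -0.314  0.005] [214. 137.]
S beam_grip 0.84 [ 0.497 -0.267  0.009] [220. 144.]
S slider_grip 0.48 [ 0.51  -0.195  0.01 ] [229. 158.]
S moving_jaw 0.65 [ 0.504 -0.239  0.004] [223. 151.]
S dark_foot 0.97 [ 0.679  0.406 -0.003] [313. 326.]
S dark_foot 0.88 [0.667 0.497 0.003] [342. 351.]
S dark_foot 0.86 [ 0.586  0.373 -0.003] [330. 295.]
[ 0.149 -0.633  0.231] [[ 0.973  0.229  0.   ]
 [ 0.229 -0.973  0.   ]
 [ 0.    -0.    -1.   ]] 0.08494380136298464 0.9
```

View pics/a.png

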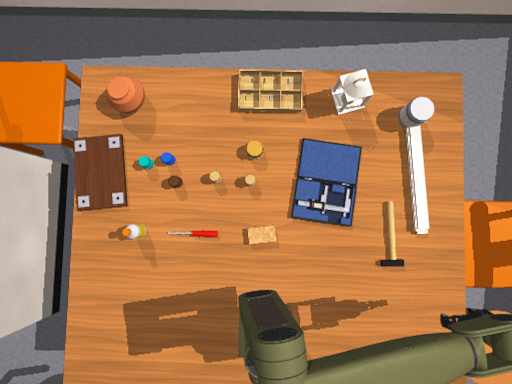

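View pics/b.png

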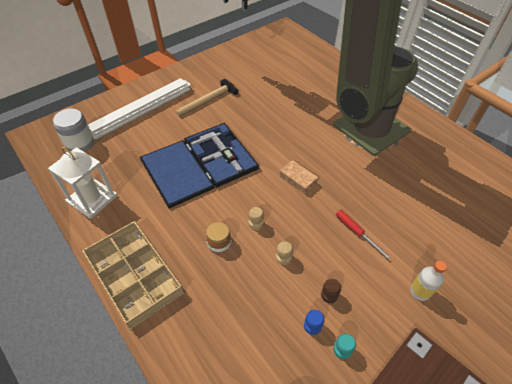

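The top view shows the dark foot at pixel (175,182), with the caliper in the blue case at about (325,205). The dark foot's look-alikes are the blue foot (168,159), the teal foot (146,162) and the pale feet (215,177) and (250,181). I choose the brown-black one at (175,182), world ≈ (0.586, 0.375), and will check it in a close crop. First I move above the beam.

```bash
python3 -m handwheel '[{"hand":1,"delta_pos":[1,-0.66,0],"spin":0},{"hand":1,"delta_pos":[1,-0.66,0],"spin":0},{"hand":1,"delta_pos":[1,-0.66,0],"spin":0},{"hand":1,"delta_pos":[1,-0.66,0],"spin":0},{"hand":1,"delta_pos":[1,-0.66,0],"spin":0},{"hand":1,"delta_pos":[1,-0.66,0],"spin":0},{"hand":1,"delta_pos":[1,-0.66,0],"spin":0},{"hand":1,"delta_pos":[1,-0.66,0],"spin":0},{"hand":1,"delta_pos":[1,-0.66,0],"spin":0},{"hand":1,"delta_pos":[1,-0.66,0],"spin":0}]' 100
python3 -m handwheel '[{"hand":1,"delta_pos":[1,-0.66,0],"spin":0},{"hand":1,"delta_pos":[1,-0.66,0],"spin":0},{"hand":1,"delta_pos":[1,-0.66,0],"spin":0},{"hand":1,"delta_pos":[1,-0.66,0],"spin":0},{"hand":1,"delta_pos":[0,0,0],"spin":-1},{"hand":1,"delta_pos":[0,0,0],"spin":-1},{"hand":1,"delta_pos":[0,0,0],"spin":-1},{"hand":1,"delta_pos":[0,0,0],"spin":-1},{"hand":1,"delta_pos":[0,0,0],"spin":-1},{"hand":1,"delta_pos":[0,0,0],"spin":-1}]'
python3 -m handwheel '[{"hand":0.3,"delta_pos":[0,0,0],"spin":-1},{"hand":0.3,"delta_pos":[0,0,0],"spin":-1},{"hand":0.3,"delta_pos":[0,0,0],"spin":-1},{"hand":0.3,"delta_pos":[0,0,0],"spin":-1},{"hand":0.3,"delta_pos":[0,0,0],"spin":-1},{"hand":0.3,"delta_pos":[0,0,0],"spin":-0.5},{"hand":0.3,"delta_pos":[0,0,0],"spin":0},{"hand":0.3,"delta_pos":[0,0,0],"spin":0}]'
python3 - <<'E'
from h import *
np.set_printoptions(precision=3,suppress=True)
a=camera("wrist")
s=manip.state();print(s["tcp_pos"],s["tcp_rot"],s["qpos"],s["opening"],a["extrinsics"][:3,3])
for q in ["caliper","beam_grip","slider_grip","moving_jaw","case"]:
    for r in models.pinpoint("wrist",q): print(q,round(r["score"],2),w(a,r["position"]),np.round(world2pix(a,w(a,r["position"]))))
t=camera("top"); im=t["image"][130:210,110:230]
im=cv2.resize(im,None,fx=4,fy=4,interpolation=cv2.INTER_CUBIC)
im=cv2.copyMakeBorder(im,0,64,0,32,cv2.BORDER_CONSTANT)
cv2.imwrite("pics/c.png",cv2.vconcat([im,a["image"]]) if False else a["image"]); cv2.imwrite("pics/d.png",im)
E
```

```text
time: 1.9
tcp_pos: [0.3963, -0.3702, 0.2316]
tcp_rot: [[0.974, 0.229, 0.0], [0.229, -0.974, -0.0], [0.0, 0.001, -1.0]]
contact_force: [0.3, -0.7, 0.7]
opening: 0.0851
gripper_force: 0.0
time: 2.9
tcp_pos: [0.4941, -0.2668, 0.2314]
tcp_rot: [[0.65, 0.76, 0.0], [0.76, -0.65, -0.0], [0.0, 0.0, -1.0]]
contact_force: [0.5, -0.2, -0.1]
opening: 0.0856
gripper_force: 0.0
time: 3.7
tcp_pos: [0.4941, -0.2668, 0.2314]
tcp_rot: [[0.136, 0.991, 0.0], [0.991, -0.136, -0.0], [-0.0, 0.0, -1.0]]
contact_force: [-0.0, 0.6, 0.1]
opening: 0.0558
gripper_force: 0.0
[ 0.494 -0.267  0.231] [[ 0.136  0.991  0.   ]
 [ 0.991 -0.136 -0.   ]
 [-0.     0.    -1.   ]] [-0.591 -0.071  1.849  0.     1.364 -0.454] 0.05550777093273767 [ 0.506 -0.185  0.374]
caliper 0.78 [ 0.491 -0.315  0.004] [260. 197.]
beam_grip 0.72 [ 0.499 -0.268  0.007] [262. 161.]
slider_grip 0.97 [ 0.507 -0.192  0.01 ] [260.  94.]
moving_jaw 0.96 [ 0.499 -0.233  0.003] [258. 131.]
```

View pics/c.png

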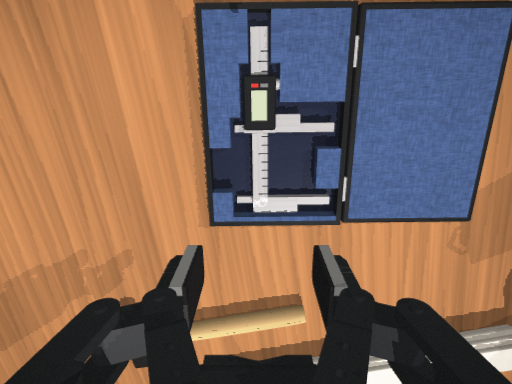

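View pics/d.png

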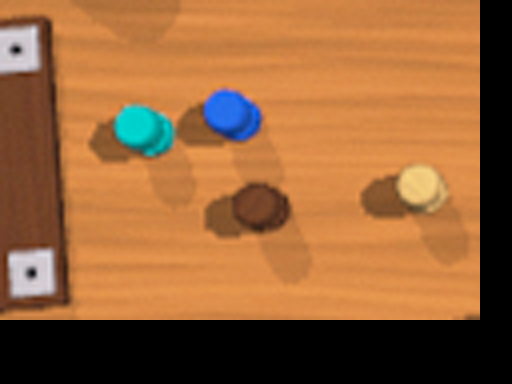

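The wrist picture shows the caliper upright in the image: beam along column ≈ 261, fixed jaw face at row ≈ 196, moving jaw face at row ≈ 132. The crop confirms the dark foot is brown, next to the blue and teal ones.

Run:
```python
from h import *
np.set_printoptions(precision=4,suppress=True)
a=camera("wrist")
im=a["image"]; g=cv2.cvtColor(im,cv2.COLOR_BGR2GRAY).astype(float); sat=im.max(2).astype(int)-im.min(2)
for r in (40,50,60,140,150,165,175,185):
    c=np.arange(235,290)[((g[r,235:290]>110)&(sat[r,235:290]<40))]
    if len(c): print(r,c.min(),c.max(),len(c),pix2world(a,(c.min()+c.max()+0)/2,r,.014)[:2], (np.linalg.norm(pix2world(a,c.max()+1,r,.014)-pix2world(a,c.min(),r,.014))))
for col in (305,312,318,324):
    c=np.arange(110,220)[(g[110:220,col]>130)&(sat[110:220,col]<40)]; print(col,c)
    for v in (c[c<160].max()+.5,c[c>160].min()-.5): print(pix2world(a,col,v,.014)[:2])
```

```text
40 251 267 17 [ 0.5137 -0.1382] 0.017837619802265295
50 251 266 16 [ 0.5119 -0.1476] 0.016947967476270646
60 251 266 16 [ 0.5106 -0.1573] 0.017110671461246202
140 252 267 16 [ 0.5003 -0.242 ] 0.018534170118061792
150 252 267 16 [ 0.4987 -0.2536] 0.01872893008086446
165 253 267 15 [ 0.4969 -0.2715] 0.017839586740121968
175 253 267 15 [ 0.4953 -0.2837] 0.018032105717276804
185 253 267 15 [ 0.4936 -0.2962] 0.01822882523218662
305 [123 124 125 126 127 128 129 130 131 197 198 199 200 201 202 203 204]
[ 0.5533 -0.2394]
[ 0.5465 -0.3184]
312 [123 124 125 126 127 128 129 130 131 197 198 199 200 201 202 203 204]
[ 0.5613 -0.2405]
[ 0.555  -0.3195]
318 [123 124 125 126 127 128 129 130 131 197 198 199 200 201 202 203 204]
[ 0.5681 -0.2415]
[ 0.5624 -0.3205]
324 [123 124 125 126 127 128 129 130 131 197 198 199 200 201 202 203 204]
[ 0.5749 -0.2424]
[ 0.5697 -0.3215]
```

```bash
python3 -m handwheel '[{"hand":0.3,"delta_pos":[0.04,0.12,1],"spin":0.09},{"hand":0.3,"delta_pos":[0,0,1],"spin":0},{"hand":0.3,"delta_pos":[0,0,1],"spin":0},{"hand":0.3,"delta_pos":[0,0,1],"spin":0},{"hand":0.3,"delta_pos":[0,0,1],"spin":0},{"hand":0.3,"delta_pos":[0,0,0.5],"spin":0},{"hand":0.3,"delta_pos":[0,0,0],"spin":0},{"hand":0.3,"delta_pos":[0,0,0],"spin":0}]'
python3 - <<'E'
from h import *
np.set_printoptions(precision=4,suppress=True)
a=camera("wrist"); cv2.imwrite("pics/e.png",a["image"])
for q in ["beam_grip","slider_grip","moving_jaw"]:
    for r in models.pinpoint("wrist",q): print(q,round(r["score"],2),w(a,r["position"]),np.round(world2pix(a,w(a,r["position"]))))
E
```

```text
time: 4.9
tcp_pos: [0.4985, -0.2666, 0.0673]
tcp_rot: [[0.145, 0.989, 0.001], [0.989, -0.145, -0.001], [-0.0, 0.001, -1.0]]
contact_force: [0.5, 0.0, 1.3]
opening: 0.0554
gripper_force: 0.0
beam_grip 0.73 [ 0.4998 -0.2661  0.0102] [259. 212.]
beam_grip 0.3 [ 0.5075 -0.1904  0.0088] [253.  98.]
slider_grip 0.59 [ 0.508  -0.1902  0.0122] [254.  98.]
moving_jaw 0.79 [ 0.4981 -0.233   0.0002] [249. 163.]
moving_jaw 0.41 [ 0.4931 -0.3044 -0.0048] [257. 251.]
```

View pics/e.png

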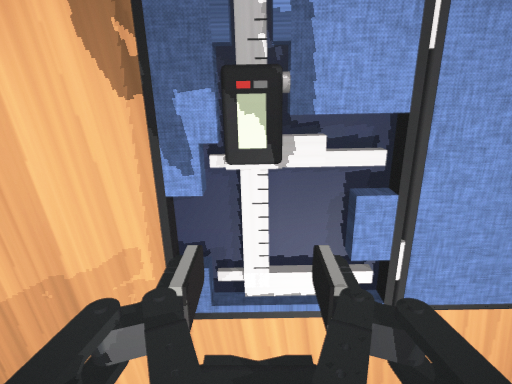

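Close up, the beam sits between the fingers (columns ≈ 242–270) in the open well; the moving jaw face is at row ≈ 167 and the fixed one at row ≈ 272.

Run:
```python
from h import *
np.set_printoptions(precision=4,suppress=True)
a=camera("wrist"); im=a["image"]; g=cv2.cvtColor(im,cv2.COLOR_BGR2GRAY).astype(float); sat=im.max(2).astype(int)-im.min(2)
P=[]
for r in list(range(5,35,5))+list(range(175,260,8)):
    m=(g[r,220:300]>150)&(sat[r,220:300]<40); c=220+np.where(m)[0]
    lo,hi=c.min(),c.max()+1
    p=pix2world(a,(lo+hi)/2-.5,r,.014); P.append(p); print(r,lo,hi,p[:2],np.linalg.norm(pix2world(a,hi,r,.014)-pix2world(a,lo,r,.014)))
k,b=np.polyfit([p[1] for p in P],[p[0] for p in P],1);print(np.degrees(np.arctan(k)),k*-.2666+b)
for v in (166.5,167.5,271.5): print(pix2world(a,335,v,.014)[:2])
```

```text
5 233 261 [ 0.5118 -0.1414] 0.015539770828640668
10 233 262 [ 0.5117 -0.1438] 0.016168918413804967
15 233 264 [ 0.5119 -0.1463] 0.01736419371992919
20 234 262 [ 0.5112 -0.1488] 0.015756406330749376
25 234 262 [ 0.5108 -0.1512] 0.015829860236781554
30 234 262 [ 0.5104 -0.1537] 0.015904002244071597
175 239 267 [ 0.5005 -0.2385] 0.018405900804628526
183 240 267 [ 0.5   -0.244] 0.01790403746342168
191 240 267 [ 0.4991 -0.2495] 0.01806206075189297
199 240 268 [ 0.4986 -0.2552] 0.01889804840641545
207 241 268 [ 0.4981 -0.261 ] 0.01838707368272826
215 241 258 [ 0.4938 -0.2663] 0.011680576023743328
223 241 268 [ 0.4963 -0.2728] 0.01872353495741707
231 242 268 [ 0.4958 -0.2789] 0.01819678583706966
239 242 268 [ 0.4949 -0.285 ] 0.01836638149390432
247 242 268 [ 0.4939 -0.2913] 0.01853916842058903
255 243 268 [ 0.4933 -0.2978] 0.01799565190067538
6.923937336153993 0.49684300109474
[ 0.5545 -0.2406]
[ 0.5545 -0.2413]
[ 0.5495 -0.32  ]
```

```bash
python3 -m handwheel '[{"hand":0.3,"delta_pos":[0.02,-0.04,0.8],"spin":-0.2},{"hand":0.1,"delta_pos":[0,0,0.7],"spin":0},{"hand":0,"delta_pos":[0,0,0.4],"spin":0},{"hand":-0.1,"delta_pos":[0,0,0.15],"spin":0},{"hand":-0.3,"delta_pos":[0,0,0],"spin":0},{"hand":-0.4,"delta_pos":[0,0,0],"spin":0},{"hand":-0.4,"delta_pos":[0,0,0],"spin":0}]' 40
python3 -m handwheel '[{"hand":-0.6,"delta_pos":[0,0,0],"spin":0},{"hand":-0.8,"delta_pos":[0,0,0],"spin":0},{"hand":-1,"delta_pos":[0,0,0],"spin":0},{"hand":-1,"delta_pos":[0,0,0],"spin":0},{"hand":-1,"delta_pos":[0,0,0],"spin":0}]' 40
```

```text
time: 5.85
tcp_pos: [0.4976, -0.2659, 0.006]
tcp_rot: [[0.124, 0.992, 0.002], [0.992, -0.124, -0.001], [-0.001, 0.002, -1.0]]
contact_force: [0.4, 0.7, -0.5]
opening: 0.0257
gripper_force: 0.0
time: 6.35
tcp_pos: [0.4974, -0.2658, 0.006]
tcp_rot: [[0.124, 0.992, 0.001], [0.992, -0.124, -0.001], [-0.001, 0.001, -1.0]]
contact_force: [-1.0, 1.3, 5.2]
opening: 0.0168
gripper_force: 40.9
```

```bash
python3 -m handwheel '[{"hand":-1,"delta_pos":[0,0,0],"spin":0},{"hand":-1,"delta_pos":[0,0,0],"spin":0},{"hand":-1,"delta_pos":[0,0,-0.1],"spin":0},{"hand":-1,"delta_pos":[0,0,-0.2],"spin":0},{"hand":-1,"delta_pos":[0,0,-0.3],"spin":0},{"hand":-1,"delta_pos":[0,0,-0.4],"spin":0},{"hand":-1,"delta_pos":[0,0,-0.5],"spin":0},{"hand":-1,"delta_pos":[0,0,-0.6],"spin":0},{"hand":-1,"delta_pos":[0,0,0],"spin":0}]' 110
python3 - <<'E'
from h import *
np.set_printoptions(precision=4,suppress=True)
a=camera("wrist"); cv2.imwrite("pics/f.png",a["image"])
for q in ["caliper","beam_grip","slider_grip","moving_jaw"]:
    for r in models.pinpoint("wrist",q): print(q,round(r["score"],2),w(a,r["position"]),np.round(world2pix(a,w(a,r["position"]))))
s=manip.state();print(s["qpos"])
E
```

```text
time: 7.25
tcp_pos: [0.4992, -0.2669, 0.0721]
tcp_rot: [[0.124, 0.992, 0.006], [0.992, -0.124, -0.004], [-0.003, 0.007, -1.0]]
contact_force: [0.2, -1.6, -4.5]
opening: 0.0144
gripper_force: 108.1
caliper 0.96 [ 0.4947 -0.3158  0.0687] [259. 326.]
beam_grip 0.83 [ 0.5031 -0.2702  0.071 ] [265. 259.]
slider_grip 0.78 [ 0.5108 -0.1909  0.0748] [261. 102.]
moving_jaw 0.86 [ 0.501  -0.2341  0.065 ] [252. 191.]
[-0.586   0.0945  1.9767 -0.      1.0724 -0.4617]
```

View pics/f.png

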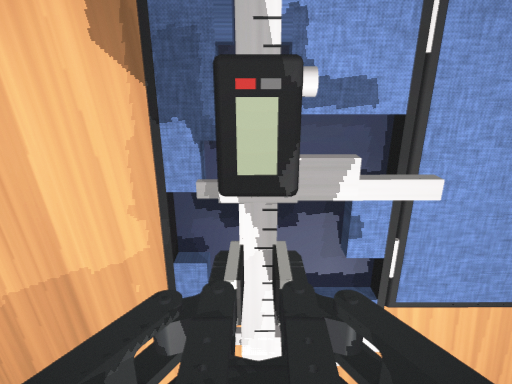

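The caliper is out of the case, held level in the fingers (load 4.5 N). Next I carry it over the dark foot.

```bash
python3 -m handwheel '[{"hand":-1,"delta_pos":[0.4,-0.1,-0.3],"spin":0},{"hand":-1,"delta_pos":[0.8,-0.1,-0.6],"spin":0},{"hand":-1,"delta_pos":[1,-0.1,-0.6],"spin":0},{"hand":-1,"delta_pos":[1,-0.1,-0.6],"spin":0},{"hand":-1,"delta_pos":[1,-0.1,-0.6],"spin":0},{"hand":-1,"delta_pos":[1,-0.1,-0.4],"spin":0},{"hand":-1,"delta_pos":[1,-0.1,-0.2],"spin":0},{"hand":-1,"delta_pos":[1,-0.1,0],"spin":0},{"hand":-1,"delta_pos":[1,-0.1,0],"spin":0},{"hand":-1,"delta_pos":[1,-0.1,0],"spin":0}]'
python3 -m handwheel '[{"hand":-1,"delta_pos":[1,-0.1,0],"spin":0},{"hand":-1,"delta_pos":[1,-0.1,0],"spin":0},{"hand":-1,"delta_pos":[1,-0.1,0],"spin":0},{"hand":-1,"delta_pos":[1,-0.1,0],"spin":0},{"hand":-1,"delta_pos":[1,-0.1,0],"spin":0},{"hand":-1,"delta_pos":[1,-0.1,0],"spin":0},{"hand":-1,"delta_pos":[1,-0.1,0],"spin":0},{"hand":-1,"delta_pos":[1,-0.1,0],"spin":0},{"hand":-1,"delta_pos":[1,-0.1,0],"spin":0},{"hand":-1,"delta_pos":[1,-0.1,0],"spin":0}]'
python3 -m handwheel '[{"hand":-1,"delta_pos":[1,0,0],"spin":0},{"hand":-1,"delta_pos":[0.6,0,0],"spin":0},{"hand":-1,"delta_pos":[0,0,0],"spin":0},{"hand":-1,"delta_pos":[0,0,0],"spin":0}]'
python3 - <<'E'
from h import *
np.set_printoptions(precision=4,suppress=True)
a=camera("wrist"); cv2.imwrite("pics/g.png",a["image"])
for q in ["caliper","beam_grip","slider_grip","moving_jaw","dark_foot","dark_foot_collar"]:
    for r in models.pinpoint("wrist",q): print(q,round(r["score"],2),w(a,r["position"]),np.round(world2pix(a,w(a,r["position"]))))
b=camera("scene"); cv2.imwrite("pics/gs.png",b["image"])
b=camera("top")
for q in ["dark_foot"]:
    for r in models.pinpoint("top",q): print(q,round(r["score"],2),w(b,r["position"]),np.round(world2pix(b,w(b,r["position"]))))
s=manip.state();print(s["qpos"])
E
```

```text
time: 8.5
tcp_pos: [0.5002, 0.0141, 0.1667]
tcp_rot: [[0.124, 0.992, -0.001], [0.992, -0.124, 0.0], [0.0, -0.001, -1.0]]
contact_force: [0.8, -0.5, -5.0]
opening: 0.014
gripper_force: 108.3
time: 9.5
tcp_pos: [0.5072, 0.3151, 0.1664]
tcp_rot: [[0.123, 0.992, -0.002], [0.992, -0.123, -0.0], [-0.001, -0.002, -1.0]]
contact_force: [1.1, 0.1, -4.9]
opening: 0.0141
gripper_force: 108.3
time: 9.9
tcp_pos: [0.5139, 0.361, 0.1663]
tcp_rot: [[0.123, 0.992, -0.001], [0.992, -0.123, -0.001], [-0.001, -0.001, -1.0]]
contact_force: [-0.5, -0.7, -5.4]
opening: 0.014
gripper_force: 108.3
caliper 0.7 [0.5117 0.3127 0.1609] [263. 323.]
beam_grip 0.59 [0.5185 0.3601 0.1704] [266. 260.]
slider_grip 0.7 [0.5278 0.436  0.1707] [267. 104.]
slider_grip 0.67 [0.5838 0.3786 0.0055] [326. 148.]
moving_jaw 0.89 [0.5153 0.3975 0.1591] [251. 184.]
moving_jaw 0.6 [0.5819 0.3782 0.0053] [324. 149.]
dark_foot 0.88 [ 0.6779  0.4085 -0.0002] [421. 105.]
dark_foot 0.87 [ 0.664   0.4939 -0.0019] [408.   6.]
dark_foot 0.74 [ 0.5828  0.3738 -0.0002] [324. 152.]
dark_foot_collar 0.94 [0.5861 0.3765 0.0069] [328. 150.]
dark_foot_collar 0.59 [0.6829 0.404  0.0038] [428. 109.]
dark_foot_collar 0.55 [0.6618 0.4985 0.0057] [410.  -2.]
dark_foot 0.58 [0.6778 0.4101 0.    ] [169. 160.]
dark_foot 0.49 [0.6582 0.4975 0.0013] [148. 164.]
dark_foot 0.47 [0.5874 0.3761 0.0012] [177. 182.]
dark_foot 0.44 [ 0.728   0.0561 -0.0032] [255. 150.]
[0.5263 0.1246 1.7601 0.     1.2567 0.651 ]
```

View pics/g.png

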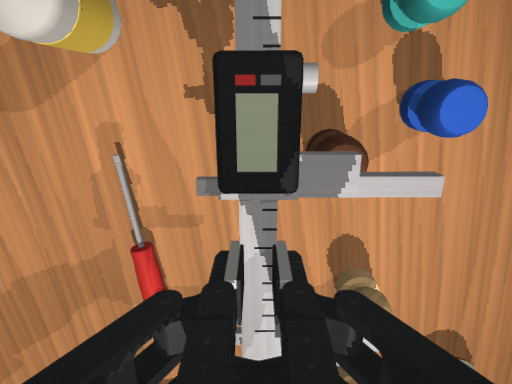

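The wrist picture shows the dark foot at (328,150), partly behind the moving jaw, with the blue foot at (440,105) and the pale foot below at (360,290). I shift 31 mm on along the beam so the foot falls between the jaws, then check before lowering.

```bash
python3 -m handwheel '[{"hand":-1,"delta_pos":[0.5,0.02,0],"spin":0},{"hand":-1,"delta_pos":[0.54,0.02,0],"spin":0},{"hand":-1,"delta_pos":[0,0,0.6],"spin":0},{"hand":-1,"delta_pos":[0,0,0.6],"spin":0},{"hand":-1,"delta_pos":[0,0,0],"spin":0},{"hand":-1,"delta_pos":[0,0,0],"spin":0}]'
python3 - <<'E'
from h import *
np.set_printoptions(precision=4,suppress=True)
a=camera("wrist"); cv2.imwrite("pics/i.png",a["image"])
for q in ["dark_foot","dark_foot_collar"]:
    for r in models.pinpoint("wrist",q): print(q,round(r["score"],2),w(a,r["position"]),np.round(world2pix(a,w(a,r["position"]))))
E
```

```text
time: 11.0
tcp_pos: [0.5184, 0.3913, 0.1284]
tcp_rot: [[0.124, 0.992, -0.003], [0.992, -0.124, -0.002], [-0.003, -0.003, -1.0]]
contact_force: [1.4, 0.8, -4.7]
opening: 0.0139
gripper_force: 108.4
dark_foot 0.71 [ 0.6797  0.4073 -0.0006] [438. 144.]
dark_foot 0.66 [0.6643 0.4926 0.0015] [426.  39.]
dark_foot 0.65 [ 0.5819  0.3728 -0.0027] [328. 193.]
dark_foot_collar 0.8 [0.676  0.4039 0.0025] [435. 149.]
dark_foot_collar 0.57 [0.6604 0.4963 0.0062] [425.  33.]
```

View pics/i.png

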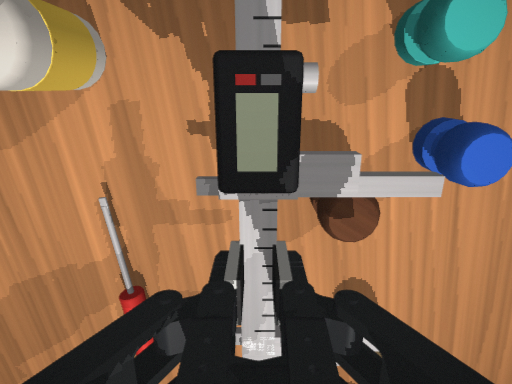

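The foot's bun shows below the moving jaw, at about columns 312–380 with its lower edge at row ≈ 242. I compare that with the projected model and with the jaw position.

Run:
```python
from h import *
np.set_printoptions(precision=4,suppress=True)
a=camera("wrist"); s=manip.state(); T=s["tcp_pos"];R=np.array(s["tcp_rot"])
im=a["image"].copy()
for z in (.062,.045): 
  for f in [(0.5855,.3758)]:
    pts=np.array([world2pix(a,(f[0]+.0235*np.cos(t),f[1]+.0235*np.sin(t),z)) for t in np.linspace(0,6.28,60)]);print(z,pts.min(0),pts.max(0))
hsv=cv2.cvtColor(im,cv2.COLOR_BGR2HSV)
m=((hsv[...,2]<95)&(im[...,2].astype(int)>im[...,0].astype(int)+12)).astype('uint8'); m[:198]=0;m[:,:300]=0;m[260:]=0;m[:,400:]=0
n,l,st,c=cv2.connectedComponentsWithStats(m);print(st[1:][st[1:,4]>100])
for v in (196.5,198.5): 
  p=pix2world(a,400,v,T[2]+.008); print(R.T@(p-T))
for u in(238,278): p=pix2world(a,u,215,T[2]+.008); print(R.T@(p-T))
```

```text
0.062 [315.314 186.832] [378.9039 245.2545]
0.045 [311.5251 180.1728] [370.9213 235.2873]
[[307 198  46  43 834]]
[ 0.0353  0.0658 -0.0079]
[ 0.0343  0.066  -0.0079]
[ 0.0261 -0.0088 -0.008 ]
[ 0.0261  0.01   -0.008 ]
```

```bash
python3 -m handwheel '[{"hand":-1,"delta_pos":[0,0,0.6],"spin":0},{"hand":-1,"delta_pos":[0,0,0.9],"spin":0},{"hand":-1,"delta_pos":[0,0,0.9],"spin":0},{"hand":-1,"delta_pos":[0,0,0.8],"spin":0},{"hand":-1,"delta_pos":[0,0,0.45],"spin":0},{"hand":-1,"delta_pos":[0,0,0.2],"spin":0},{"hand":-1,"delta_pos":[0,0,0],"spin":0},{"hand":-1,"delta_pos":[0,0,0],"spin":0}]'
```

```text
time: 12.0
tcp_pos: [0.5206, 0.3927, 0.0167]
tcp_rot: [[0.124, 0.992, 0.002], [0.992, -0.124, 0.001], [0.002, 0.002, -1.0]]
contact_force: [0.2, -0.6, -4.8]
opening: 0.014
gripper_force: 108.3
```

```bash
python3 -m handwheel '[{"hand":-1,"delta_pos":[0,0,0.12],"spin":0},{"hand":-1,"delta_pos":[0,0,0.12],"spin":0},{"hand":-1,"delta_pos":[0,0,0.05],"spin":0},{"hand":-1,"delta_pos":[0,0,0],"spin":0},{"hand":-1,"delta_pos":[0,0,0],"spin":0}]'
```

```text
time: 12.5
tcp_pos: [0.5195, 0.3921, 0.0066]
tcp_rot: [[0.124, 0.992, -0.0], [0.992, -0.124, 0.0], [0.0, -0.0, -1.0]]
contact_force: [-0.5, 0.3, -5.6]
opening: 0.0143
gripper_force: 108.4
```

```bash
python3 -m handwheel '[{"hand":-1,"delta_pos":[0,0,0.06],"spin":0},{"hand":-1,"delta_pos":[0,0,0.04],"spin":0},{"hand":-1,"delta_pos":[0,0,0],"spin":0}]'
```

```text
time: 12.8
tcp_pos: [0.5195, 0.3921, 0.0034]
tcp_rot: [[0.124, 0.992, -0.0], [0.992, -0.124, -0.0], [-0.0, -0.0, -1.0]]
contact_force: [0.3, -1.1, -5.0]
opening: 0.0141
gripper_force: 108.5
```

```bash
python3 -m handwheel '[{"hand":-1,"delta_pos":[0,0,0.03],"spin":0},{"hand":-1,"delta_pos":[0,0,0.03],"spin":0},{"hand":-1,"delta_pos":[0,0,0],"spin":0}]'
```

```text
time: 13.1
tcp_pos: [0.5197, 0.3922, 0.0024]
tcp_rot: [[0.124, 0.992, 0.0], [0.992, -0.124, 0.0], [0.0, 0.0, -1.0]]
contact_force: [-2.7, -1.8, -1.4]
opening: 0.0143
gripper_force: 109.0
```

Contact with the table. I release, opening only a little because the foot is near the finger.

```bash
python3 -m handwheel '[{"hand":-0.5,"delta_pos":[0,0,0],"spin":0},{"hand":-0.35,"delta_pos":[0,0,0],"spin":0},{"hand":-0.35,"delta_pos":[0,0,0],"spin":0},{"hand":-0.35,"delta_pos":[0,0,-0.3],"spin":0},{"hand":-0.35,"delta_pos":[0,0,-0.7],"spin":0},{"hand":-0.35,"delta_pos":[0,0,-1],"spin":0},{"hand":-0.35,"delta_pos":[0,0,-1],"spin":0},{"hand":0,"delta_pos":[0,0,-1],"spin":0},{"hand":0,"delta_pos":[-0.6,0,-0.5],"spin":0},{"hand":0,"delta_pos":[0,0,0],"spin":0}]' 40
python3 - <<'E'
from h import *
np.set_printoptions(precision=4,suppress=True)
a=camera("wrist"); cv2.imwrite("pics/j.png",a["image"])
for q in ["caliper","beam_grip","slider_grip","moving_jaw","dark_foot_collar"]:
    for r in models.pinpoint("wrist",q): print(q,round(r["score"],2),w(a,r["position"]),np.round(world2pix(a,w(a,r["position"]))))
s=manip.state();print(s["tcp_pos"],s["tcp_rot"],s["contact_force"],s["opening"])
b=camera("scene"); cv2.imwrite("pics/js.png",cv2.resize(b["image"][230:370,250:440],None,fx=3,fy=3))
E
```

```text
time: 14.1
tcp_pos: [0.5193, 0.3744, 0.1415]
tcp_rot: [[0.125, 0.992, 0.006], [0.992, -0.125, 0.003], [0.004, 0.006, -1.0]]
contact_force: [-0.5, 0.5, 0.0]
opening: 0.0422
gripper_force: 0.0
caliper 0.58 [ 0.5177  0.3459 -0.0017] [258. 207.]
beam_grip 0.57 [0.5212 0.3916 0.0038] [256. 163.]
slider_grip 0.62 [0.5327 0.4683 0.0068] [258.  73.]
slider_grip 0.41 [0.5223 0.3908 0.002 ] [257. 163.]
moving_jaw 0.71 [ 0.5213  0.4228 -0.0009] [252. 129.]
dark_foot_collar 0.9 [0.6808 0.4048 0.0024] [430. 127.]
dark_foot_collar 0.75 [ 0.5204  0.4258 -0.0017] [250. 125.]
dark_foot_collar 0.63 [0.6609 0.496  0.0095] [416.  14.]
dark_foot_collar 0.56 [0.5852 0.376  0.0049] [326. 171.]
[0.5166 0.3741 0.1351] [[ 0.1236  0.9923 -0.0023]
 [ 0.9923 -0.1236 -0.0012]
 [-0.0015 -0.0021 -1.    ]] [ 0.2916 -0.1938  0.3618] 0.042675652692663095
```

View pics/j.png

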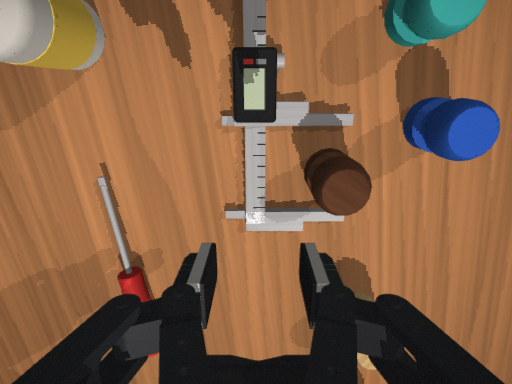

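The caliper lies on the table with the dark foot (338,182) between its open jaws, moving jaw at row ≈ 125 and fixed jaw at row ≈ 211. The slider housing spans about (233–277, 46–122), with a knob at (281,62).

```bash
python3 - <<'E'
from h import *
np.set_printoptions(precision=4,suppress=True)
a=camera("wrist"); im=a["image"]; g=cv2.cvtColor(im,cv2.COLOR_BGR2GRAY).astype(float); sat=im.max(2).astype(int)-im.min(2)
P=[]
for r in list(range(4,28,4))+list(range(132,206,6)):
    c=235+np.where((g[r,235:285]>110)&(sat[r,235:285]<40))[0]; 
    lo,hi=c.min(),c.max()+1; p=pix2world(a,(lo+hi)/2-.5,r,.010); P.append(p); print(r,lo,hi,p[:2])
P=np.array(P)[6:]; k,b=np.polyfit(P[:,1],P[:,0],1); ang=np.arctan(k); ex=np.array([np.sin(ang),np.cos(ang)]); print("ang",np.degrees(ang))
for col in (315,330,345):
    c=np.where((g[:225,col]>110)&(sat[:225,col]<40))[0]; print(col,c[c>95])
def q(u,v,z): p=pix2world(a,u,v,z)[:2]; return p,p@ex
print("mov",q(330,125,.011),"fix",q(315,211,.01),"hous jaw end",q(255,121.5,.016),"far",q(255,46,.016),"knob",q(278,68.5,.012),q(278,54,.012),q(284,62,.012),"sides",q(232.5,84,.016),q(277.5,84,.016))
E
python3 - <<'E'
import cv2; im=cv2.imread('pics/j.png')[30:150,210:370]; cv2.imwrite('pics/k.png',cv2.resize(im,None,fx=5,fy=5,interpolation=cv2.INTER_NEAREST))
E
```

```text
4 255 270 [0.5378 0.5149]
8 253 271 [0.5371 0.5123]
12 253 258 [0.5319 0.5103]
16 256 270 [0.5372 0.5069]
20 250 269 [0.5342 0.5046]
24 253 270 [0.5354 0.5017]
132 249 262 [0.5205 0.4207]
138 249 270 [0.5233 0.4153]
144 249 262 [0.5192 0.4106]
150 249 269 [0.5216 0.405 ]
156 249 269 [0.5209 0.3997]
162 249 269 [0.5203 0.3944]
168 249 269 [0.5196 0.389 ]
174 249 269 [0.5189 0.3835]
180 249 269 [0.5182 0.378 ]
186 249 269 [0.5175 0.3724]
192 249 269 [0.5168 0.3667]
198 249 262 [0.5129 0.3613]
204 249 269 [0.5154 0.3551]
ang 6.354056592503459
315 [213 214 215 216 217 218 219 220 221 222]
330 [213 214 215 216 217 218 219 220 221 222]
345 [113 114 115 116 117 218 219 220 221 222]
mov (array([0.5841, 0.4189]), np.float64(0.48097059196855707)) fix (array([0.5667, 0.3417]), np.float64(0.4023346550901953)) hous jaw end (array([0.5217, 0.4301]), np.float64(0.4851612102159143)) far (array([0.5289, 0.4863]), np.float64(0.5418577441464395)) knob (array([0.545 , 0.4684]), np.float64(0.5258144693662669)) (array([0.5461, 0.4789]), np.float64(0.5363827238654574)) (array([0.5502, 0.4725]), np.float64(0.5305284552504126)) sides (array([0.5076, 0.4613]), np.float64(0.5146028759542126)) (array([0.5432, 0.4568]), np.float64(0.5141525623845454))
```

View pics/k.png

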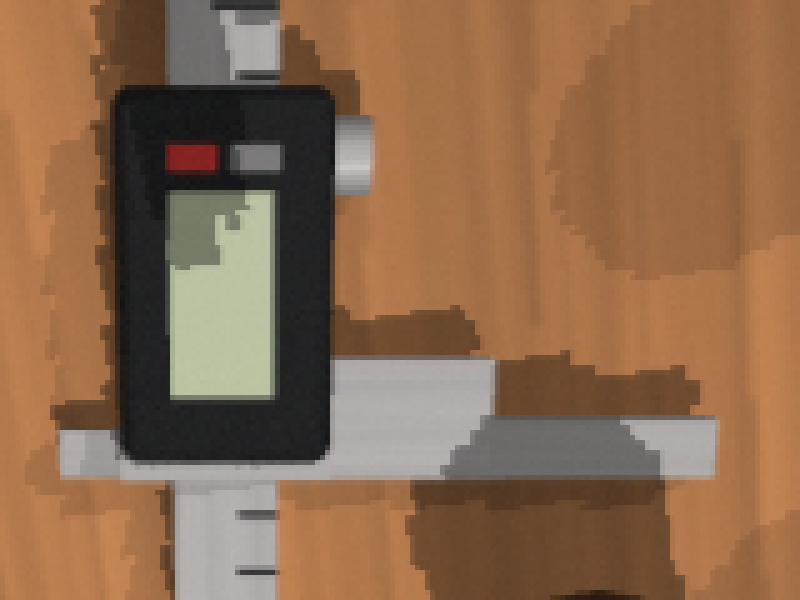

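I read the housing pixels from a picture taken before the arm had settled, so I remeasure on a fresh one.

Run:
```python
from h import *
np.set_printoptions(precision=4,suppress=True)
a=camera("wrist"); im=a["image"]; g=cv2.cvtColor(im,cv2.COLOR_BGR2GRAY).astype(float); sat=im.max(2).astype(int)-im.min(2)
s=manip.state();T=np.array(s["tcp_pos"]);R=np.array(s["tcp_rot"]);print(T,R)
P=[]
for r in (150,156,162,168,174,180,186,192):
    c=235+np.where((g[r,235:285]>110)&(sat[r,235:285]<40))[0]; lo,hi=c.min(),c.max()+1; P.append(pix2world(a,(lo+hi)/2-.5,r,.010))
P=np.array(P);k,b=np.polyfit(P[:,1],P[:,0],1);ang=np.arctan(k);ex=np.array([np.sin(ang),np.cos(ang)]);print("ang",np.degrees(ang),"x@.46",k*.46+b)
C=[]
for r in (80,90,100): 
    c=225+np.where(g[r,225:300]<50)[0]; d=pix2world(a,c.min()-.5,r,.016),pix2world(a,c.max()+.5,r,.016); print(r,c.min(),c.max(),(d[0]+d[1])[:2]/2,np.linalg.norm(d[0]-d[1]))
for col in (240,245,273): c=35+np.where(g[35:140,col]<50)[0]; print("hous",col,c.min(),c.max(),[pix2world(a,col,v,.016)[:2]@ex for v in (c.min()-.5,c.max()+.5)])
for col in (290,300): c=70+np.where((g[70:150,col]>85)&(sat[70:150,col]<30))[0]; print("jaw",col,c.min(),c.max(),[pix2world(a,col,v,.011)[:2]@ex for v in (c.min()-.5,c.max()+.5)])
```

```text
[0.5169 0.3742 0.1357] [[ 0.1236  0.9923 -0.0015]
 [ 0.9923 -0.1236 -0.0008]
 [-0.001  -0.0013 -1.    ]]
ang 7.025591098868933 x@.46 0.5284925189236369
80 237 280 [0.5287 0.4617] 0.03491118129430293
90 237 280 [0.5278 0.4543] 0.035257533103334286
100 237 280 [0.5268 0.4466] 0.0356108260976099
hous 240 44 120 [np.float64(0.5492017281774978), np.float64(0.49151439873117825)]
hous 245 44 120 [np.float64(0.5491979126500874), np.float64(0.4915114529387624)]
hous 273 44 120 [np.float64(0.5491765483483391), np.float64(0.49149495870979304)]
jaw 290 100 124 [np.float64(0.5079204887341715), np.float64(0.4876830005436591)]
jaw 300 100 124 [np.float64(0.5079139410731374), np.float64(0.48767710907521133)]
```

```bash
python3 -m handwheel '[{"hand":0.35,"delta_pos":[0.9,0.04,0],"spin":0},{"hand":0.35,"delta_pos":[1,0,0],"spin":0},{"hand":0.35,"delta_pos":[1,0,0],"spin":0},{"hand":0.35,"delta_pos":[0,0,0.9],"spin":0},{"hand":0.35,"delta_pos":[0,0,1],"spin":0},{"hand":0.35,"delta_pos":[0,0,1],"spin":0},{"hand":0.35,"delta_pos":[0,0,0.4],"spin":0},{"hand":0.35,"delta_pos":[0,0,0],"spin":0},{"hand":0.35,"delta_pos":[0,0,0],"spin":0},{"hand":0.35,"delta_pos":[0,0,0],"spin":0}]' 25
```

```text
time: 15.55
tcp_pos: [0.5306, 0.4613, 0.0403]
tcp_rot: [[0.124, 0.992, 0.003], [0.992, -0.124, 0.002], [0.003, 0.003, -1.0]]
contact_force: [0.2, 0.6, -0.0]
opening: 0.0575
gripper_force: 0.0
```

```bash
python3 -m handwheel '[{"hand":0.35,"delta_pos":[0,0,0.5],"spin":0},{"hand":0.35,"delta_pos":[0,0,0.4],"spin":0},{"hand":0.25,"delta_pos":[0,0,0.15],"spin":0},{"hand":0.15,"delta_pos":[0,0,0],"spin":0},{"hand":0.05,"delta_pos":[0,0,0],"spin":0},{"hand":0.05,"delta_pos":[0,0,0],"spin":0},{"hand":0.05,"delta_pos":[0,0,0],"spin":0}]' 25
```

```text
time: 16.25
tcp_pos: [0.5297, 0.4607, 0.007]
tcp_rot: [[0.124, 0.992, 0.001], [0.992, -0.124, 0.001], [0.001, 0.001, -1.0]]
contact_force: [-0.7, -0.9, -0.5]
opening: 0.0444
gripper_force: 0.0
```

```bash
python3 -m handwheel '[{"hand":0.05,"delta_pos":[0,-0.03,0.1],"spin":0},{"hand":-0.02,"delta_pos":[0,0,0],"spin":0},{"hand":-0.08,"delta_pos":[0,0,0],"spin":0},{"hand":-0.14,"delta_pos":[0,0,0],"spin":0},{"hand":-0.2,"delta_pos":[0,0,0],"spin":0},{"hand":-0.4,"delta_pos":[0,0,0],"spin":0},{"hand":-0.4,"delta_pos":[0,0,0],"spin":0},{"hand":-0.4,"delta_pos":[0,0,0],"spin":0}]' 25
```

```text
time: 17.05
tcp_pos: [0.5283, 0.4606, 0.0035]
tcp_rot: [[0.124, 0.992, -0.0], [0.992, -0.124, 0.0], [0.0, -0.0, -1.0]]
contact_force: [-1.4, 0.2, 1.1]
opening: 0.0355
gripper_force: 25.9
```

```bash
python3 -m handwheel '[{"hand":-0.4,"delta_pos":[-0.05,0,0],"spin":0},{"hand":-0.4,"delta_pos":[-0.1,0,0],"spin":0},{"hand":-0.4,"delta_pos":[-0.1,0,0],"spin":0},{"hand":-0.4,"delta_pos":[-0.1,0,0],"spin":0},{"hand":-0.4,"delta_pos":[-0.1,0,0],"spin":0},{"hand":-0.4,"delta_pos":[-0.1,0,0],"spin":0},{"hand":-0.4,"delta_pos":[-0.1,0,0],"spin":0},{"hand":-0.4,"delta_pos":[-0.1,0,0],"spin":0},{"hand":-0.4,"delta_pos":[-0.1,0,0],"spin":0}]'
python3 - <<'E'
from h import *
np.set_printoptions(precision=4,suppress=True)
s=manip.state(); print(s["contact_force"],s["tcp_pos"])
b=camera("scene"); cv2.imwrite("pics/l.png",cv2.resize(b["image"][220:380,230:450],None,fx=3.5,fy=3.5,interpolation=cv2.INTER_CUBIC))
a=camera("wrist"); cv2.imwrite("pics/m.png",a["image"])
E
```

```text
time: 17.95
tcp_pos: [0.5252, 0.4351, 0.0035]
tcp_rot: [[0.124, 0.992, -0.0], [0.992, -0.124, 0.0], [0.0, -0.0, -1.0]]
contact_force: [-2.4, 1.5, 3.2]
opening: 0.0354
gripper_force: 26.1
[-2.3563  1.5313  3.2007] [0.5252 0.4351 0.0035]
```

View pics/l.png

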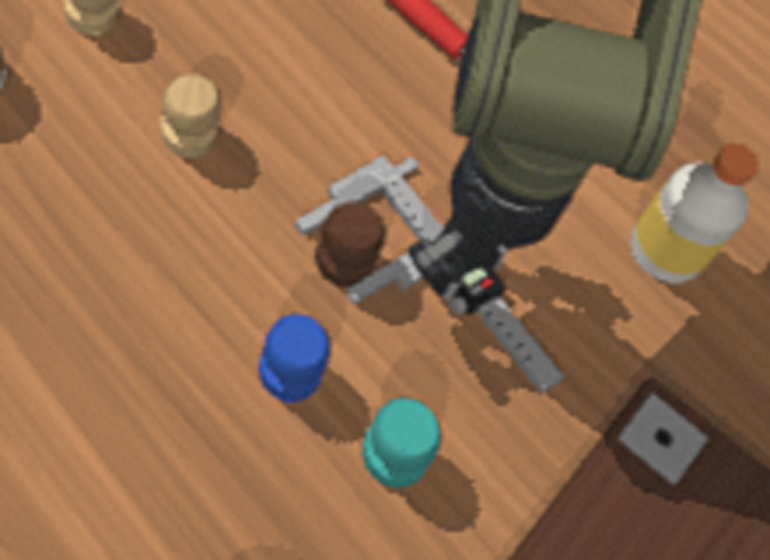

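The scene crop shows the moving jaw against the foot (345,245), and the fixed jaw still a few mm away. I continue in 1 mm steps and watch the force.

```bash
python3 -m handwheel '[{"hand":-0.4,"delta_pos":[-0.04,0,0],"spin":0},{"hand":-0.4,"delta_pos":[-0.04,0,0],"spin":0},{"hand":-0.4,"delta_pos":[-0.04,0,0],"spin":0},{"hand":-0.4,"delta_pos":[-0.04,0,0],"spin":0}]'
python3 -m handwheel '[{"hand":-0.4,"delta_pos":[-0.03,0,0],"spin":0},{"hand":-0.4,"delta_pos":[-0.03,0,0],"spin":0}]'
```

```text
time: 18.45
tcp_pos: [0.5246, 0.4305, 0.0035]
tcp_rot: [[0.124, 0.992, -0.0], [0.992, -0.124, 0.0], [0.0, -0.0, -1.0]]
contact_force: [-3.5, 0.6, 4.4]
opening: 0.035
gripper_force: 26.3
time: 18.65
tcp_pos: [0.5244, 0.4287, 0.0035]
tcp_rot: [[0.124, 0.992, -0.0], [0.992, -0.124, 0.0], [0.0, -0.0, -1.0]]
contact_force: [-4.2, 2.1, 5.0]
opening: 0.0354
gripper_force: 26.3
```

```bash
python3 -m handwheel '[{"hand":-0.4,"delta_pos":[-0.03,0,0],"spin":0},{"hand":-0.4,"delta_pos":[-0.03,0,0],"spin":0}]'
python3 -m handwheel '[{"hand":-0.4,"delta_pos":[-0.03,0,0],"spin":0},{"hand":-0.4,"delta_pos":[0,0,0],"spin":0}]'
python3 -m handwheel '[{"hand":-0.4,"delta_pos":[-0.03,0,0],"spin":0},{"hand":-0.4,"delta_pos":[0,0,0],"spin":0}]'
python3 - <<'E'
from h import *
np.set_printoptions(precision=4,suppress=True)
a=camera("wrist"); cv2.imwrite("pics/n.png",a["image"]); b=camera("scene"); c=cv2.resize(b["image"][255:345,300:420],None,fx=5,fy=5,interpolation=cv2.INTER_CUBIC); cv2.imwrite("pics/o.png",c)
E
```

```text
time: 18.85
tcp_pos: [0.5242, 0.4269, 0.0035]
tcp_rot: [[0.124, 0.992, -0.0], [0.992, -0.124, 0.0], [0.0, -0.0, -1.0]]
contact_force: [-4.3, 0.8, 5.6]
opening: 0.0352
gripper_force: 26.3
time: 19.05
tcp_pos: [0.5241, 0.426, 0.0035]
tcp_rot: [[0.124, 0.992, -0.0], [0.992, -0.124, 0.0], [0.0, -0.0, -1.0]]
contact_force: [-2.4, 1.1, 5.9]
opening: 0.0352
gripper_force: 26.3
time: 19.25
tcp_pos: [0.5242, 0.4255, 0.0035]
tcp_rot: [[0.124, 0.992, 0.001], [0.992, -0.124, 0.001], [0.001, 0.001, -1.0]]
contact_force: [-2.6, 4.3, 3.4]
opening: 0.0351
gripper_force: 26.1
```

View pics/o.png

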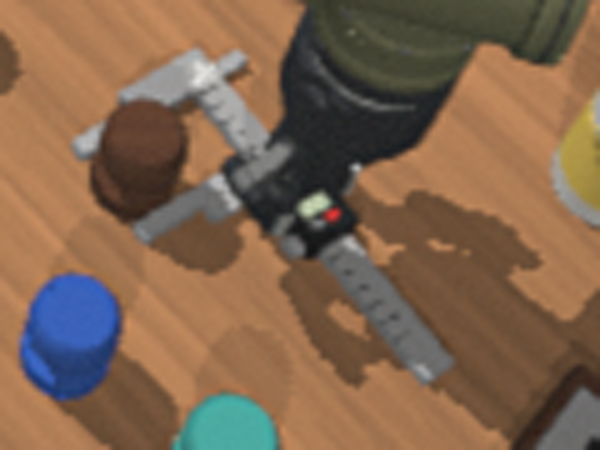

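The force rose to 4.3 N and the motion lagged, so the jaws have closed. In the crop the foot (140,155) sits between both jaws. I press slightly more and hold.

```bash
python3 -m handwheel '[{"hand":-0.4,"delta_pos":[-0.03,0,0],"spin":0},{"hand":-0.4,"delta_pos":[0,0,0],"spin":0},{"hand":-0.4,"delta_pos":[0,0,0],"spin":0}]'
python3 -m handwheel '[{"hand":-0.4,"delta_pos":[-0.03,0,0],"spin":0},{"hand":-0.4,"delta_pos":[0,0,0],"spin":0},{"hand":-0.4,"delta_pos":[0,0,0],"spin":0},{"hand":-0.4,"delta_pos":[0,0,0],"spin":0}]'
```

```text
time: 19.65
tcp_pos: [0.5244, 0.4244, 0.0035]
tcp_rot: [[0.124, 0.992, 0.001], [0.992, -0.124, 0.001], [0.001, 0.001, -1.0]]
contact_force: [0.4, 4.3, 2.7]
opening: 0.0351
gripper_force: 26.0
time: 20.05
tcp_pos: [0.5243, 0.4233, 0.0035]
tcp_rot: [[0.124, 0.992, 0.001], [0.992, -0.124, 0.0], [0.0, 0.001, -1.0]]
contact_force: [1.2, 3.1, 1.3]
opening: 0.0353
gripper_force: 26.0
```

```bash
python3 -m handwheel '[{"hand":-0.1,"delta_pos":[0,0,0],"spin":0},{"hand":0.0,"delta_pos":[0,0,0],"spin":0},{"hand":0.1,"delta_pos":[0,0,0],"spin":0},{"hand":0.2,"delta_pos":[0,0,0],"spin":0},{"hand":0.2,"delta_pos":[0,0,0],"spin":0},{"hand":0.2,"delta_pos":[0,0,-0.3],"spin":0},{"hand":0.2,"delta_pos":[0,0,-0.8],"spin":0},{"hand":0.2,"delta_pos":[0,0,-1],"spin":0},{"hand":0.2,"delta_pos":[0,0,-1],"spin":0},{"hand":0.2,"delta_pos":[0,0,-1],"spin":0}]'
python3 -m handwheel '[{"hand":0.2,"delta_pos":[-0.8,0,-0.3],"spin":0},{"hand":0.2,"delta_pos":[-1,0,0],"spin":0},{"hand":0.2,"delta_pos":[-1,0,0],"spin":0},{"hand":0.2,"delta_pos":[0,0,0],"spin":0},{"hand":0.2,"delta_pos":[0,0,0],"spin":0},{"hand":0.2,"delta_pos":[0,0,0],"spin":0},{"hand":0.2,"delta_pos":[0,0,0],"spin":0}]'
python3 - <<'E'
from h import *
np.set_printoptions(precision=4,suppress=True)
a=camera("wrist"); cv2.imwrite("pics/p.png",a["image"][:260]) 
cv2.imwrite("pics/q.png",cv2.resize(a["image"][60:260,200:420],None,fx=3,fy=3,interpolation=cv2.INTER_CUBIC))
for q in ["caliper","moving_jaw","dark_foot_collar"]:
    for r in models.pinpoint("wrist",q): print(q,round(r["score"],2),w(a,r["position"]),np.round(world2pix(a,w(a,r["position"]))))
E
```

```text
time: 21.05
tcp_pos: [0.5238, 0.4233, 0.1284]
tcp_rot: [[0.124, 0.992, 0.001], [0.992, -0.124, 0.0], [0.0, 0.0, -1.0]]
contact_force: [-0.2, -0.4, -0.1]
opening: 0.0516
gripper_force: 0.0
time: 21.75
tcp_pos: [0.5135, 0.3408, 0.1356]
tcp_rot: [[0.123, 0.992, 0.0], [0.992, -0.123, 0.0], [0.0, 0.0, -1.0]]
contact_force: [0.1, -0.1, -0.6]
opening: 0.0511
gripper_force: 0.0
caliper 0.96 [0.5147 0.3407 0.    ] [258. 181.]
moving_jaw 0.6 [ 0.5151  0.3879 -0.0017] [252. 130.]
dark_foot_collar 0.97 [0.5842 0.3643 0.0042] [333. 148.]
dark_foot_collar 0.6 [0.68   0.4041 0.0002] [443.  87.]
```

View pics/q.png

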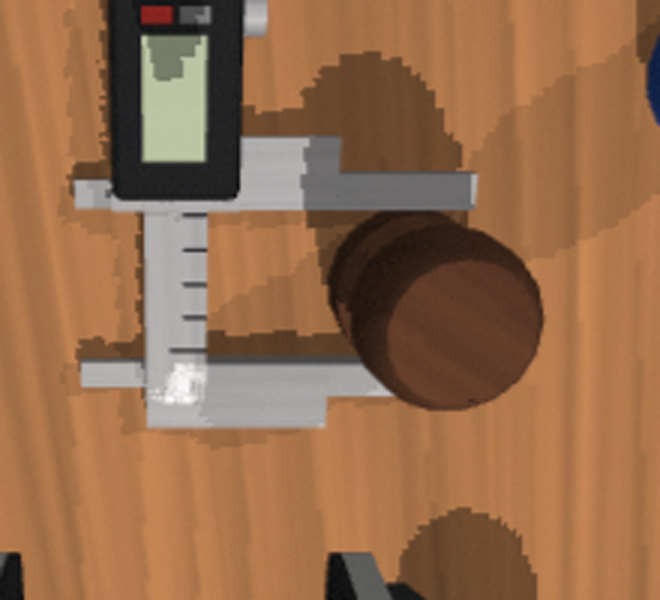

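The crop shows both jaws against the collar and the foot upright. I check the opening numerically.

Run:
```python
from h import *
a=camera("wrist"); im=a["image"]; g=cv2.cvtColor(im,cv2.COLOR_BGR2GRAY).astype(float)
print(g[125:135,290].astype(int),g[174:188,290].astype(int),g[174:188,240].astype(int))
ex=np.array([.1223,.9925])
for col in (290,):
    m=pix2world(a,col,129.8,.011)[:2]@ex
    for r in (178.5,179.5,180.5,181): print(r,m-pix2world(a,col,r,.010)[:2]@ex)
f=np.array([.5855,.3758]); print(world2pix(a,(.584,.364,.018)))
```

```text
[178 177 172 172 148 122 117 116 117 118] [ 66  68  66  66  71  72  72 136 160 161 164 161 160 162] [ 77  70  84  73  74  82 148 178 179 180 179 179 178 175]
178.5 0.043289013229991014
179.5 0.04422308923174256
180.5 0.04515919409469432
181 0.04562800941592582
(np.float64(336.5486355717484), np.float64(150.94774381140581))
```

```bash
python3 -c "
from rig import job; print(job.job_done())"
```

```text
the job is handed in; nothing more can be done
None
```

The job is handed in after about 22 s of robot time: the caliper lies flat on the table, let go and closed on the dark foot's collar at about 46 mm by camera; the foot is upright about 12 mm from where it stood, and I touched nothing else on the table.

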